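Lay the pipette canister down in its tray

ROBOT

A 6-joint arm with a two-finger parallel gripper is mounted at the origin on the work surface. World frame = base frame: x ahead of the robot, y to its left, z up, the work surface at z = 0. Lengths are in m, angles in rad, forces in N, time in s.
With the tool pointing down it reaches from about 0.3 to 0.95 m from the base axis. Payload 3.1 kg.
Tool frame: the origin (TCP) lies midway between the tips of the shut fingers; the grasp point (between the pads) lies 19 mm behind it; z points along the fingers, y is the line along which they close (so a half turn about z gives the same grasp; the last joint's range is limited). The gripper opens to 85 mm and grips with 20 to 120 N. Pads are 22 mm wide; open, the fingers measure 114 mm over their backs; the gripper's body (76 mm by 85 mm) begins 54 mm behind the grasp point. The pads swing forward as they close: fully open they stand 13 mm farther back than shut.
Start: joints at [1.213, 0.308, 1.634, -0, 1.2, -0.07], TCP at [0.177, 0.599, 0.231] pointing down, gripper open.
Joint ranges: [-3.06, 3.06], [-0.79, 1.96], [0.05, 2.63], [-1.19, 4.34], [0.05, 2.64], [-2.94, 2.94]. Speed limits (rad/s): [2.79, 2.79, 3.14, 3.14, 3.14, 3.14].

INTERFACE

Orientations are given as a unit quaternion [w, x, y, z].
In Python, from bench import env gives the robot as it stands.
- The arm moves only by the shell command python3 -m pendant 'ROWS'. ROWS is JSON, a list of rows, each a list of 3 entries, a list of its own where there are three numbers: the opening, from 0 (shut) to 1 (fully open), then the shift along the tool's x, y, z in units of 30 mm (1.0 is 30 mm), then the turn, a rotation vector about the tool's x, y, z in units of 5 degrees (1.0 is 5 degrees). A call has 1 to 8 rows; each row is the pose to reach, as a shift and turn from the pose commanded when the call began, along the tool's axes at that moment; what a row does not reach only later rows make up. A row lasts 1/12 s, in which the tool goes at most 41.7 mm and 7.16 degrees, less where a joint would pass 70% of its speed; a pose out of reach is approached as far as the arm can. A call with a gripper value outside its range is refused whole. The fingers move at their own pace and stop on an object; the grip force is fixed at half the most. Time passes only in rows, so rows that repeat a pose let the fingers close. It gives the time, the measured TCP pose, the force, the opening and the grip force at its end, in the units of the state.
- env.read_state(): the state, without advancing time (a new reading comes with each control period).
- env.get_image(name): name is "scene" or "top" or "wrist"; returns a dict with "img" (400x640x3 uint8, blue, green, red), "fx", "fy", "cx", "cy" (pixels), "dist_coeffs" ([k1, k2, p1, p2, k3] as OpenCV has them; the pictures are not rectified), "rvec" (rotation vector, rad) and "tvec" (3), from world to camera coordinates, as OpenCV has them. Camera axes: x right, y down, z forward; pixel columns grow to the right and rows downward; lengths in m; the calibration is good to about 2 mm. A picture is of the moment at which its call begins. There is no depth.
- env.close_job(): hands the job in; it is judged then, once.
Trained networks look in a picture, given as the dict that the camera call returned (one of the last four; its "shot" number tells which), for a name from the list of things; names that differ only in an ending like _2 or _b are one class to them, and where a whole thing is asked for, a point or a joint stands for the part that bears it (a point fixed in the world has none). Each returns a list of dicts, best first, with "conf" (0 to 1); they miss things now and then, are a little off and sometimes report something else, mostly with a low value. They report only what shows in the picture. A call takes as long as a camera call. They do not tell look-alikes from the thing itself.
- env.find_in(query, picture): "position" ([column, row] in pixels, amid what is visible of it).
- env.pinpoint(query, picture): "position" ([column, row] in pixels: a listed point, or the origin of a listed thing).
The state is a dict: "clock": time; "joint_pos": joint angles; "qd": joint speeds; "effort": joint torques, N m; "tool_pos": TCP position; "orientation": TCP orientation; "ft_force": force on the tool from outside, world axes, zero at the start; "moment": the same for the moment, N m; "gripper_width": finger opening in m; "finger_force": force on a finger pad.
Only numpy, scipy, OpenCV 4.12 (cv2) and the standard library are available. Lean on these libraries where they do the work, as an engineer would, in place of code of your own. Each camera call takes 0.05 s, during which the arm holds its last target. There are 200 camera calls.

TASK

Using only the fingers to push and steer it, tip the tall open square metal canister over, away from the tray's upright end stop, so that it comes down gently onto its side on the tray's rubber pad: keep control of it all the way down, do not let it drop. Then push it along the pad until its closed end is against the end stop, and move clear. Do not lift or carry the canister, and leave everything else on the bench where it stands.

Things in the scene. Friction and masses are not known exactly. Their poses are not given: they have to be found in the camera images.
- canister: Loose empty square canister of bare aluminium, 56 x 56 mm outside, 200 mm tall, walls and floor 3 mm, 0.2 to 0.42 kg. Origin: centre of the underside of its closed floor; z axis from floor to open mouth (up at the start). It starts upright on the bench in the tray's pocket, 2 to 6 mm from the step, its sides within 3 degrees of parallel to the tray's.
- mouth (a point): Centre of the canister's open end (50 x 50 mm inside), in the plane of the rim, 200 mm from the canister's origin along its z axis; axes as the canister's.
- tray: White plastic tray fixed to the bench, 225 x 100 mm. Origin: on the bench (z = 0) at the middle of the step, where pad ends and pocket begins; x axis along the tray to the end stop (roughly world +y, within 0.45 rad), y across, z up. Pocket: x 0 to 70 mm, floor is the bare bench. Side rails 6 mm thick, 21 mm high, inner faces at y = +-44 mm.
- pad (a point): Centre of the top of the tray's black rubber pad, 15 mm above the bench; pad 140 mm long (tray x -140 to 0 mm), 84 mm wide. The canister tips over the pad's 15 mm step edge (tray x = 0) and comes to lie with its floor somewhere at tray x = 15 to 60 mm and its mouth past or near the pad's far end.
- end_stop (a point): Middle of the face of the upright end stop, a fixed plate across the tray 15 mm thick, 55 mm high; face at tray x = +70 mm, point 35 mm above the bench. Pushed home, the lying canister has its floor against this face and bridges the pocket.
- cassette: Bystander, to be left alone: white vial cassette 38 x 115 x 90 mm high with six black caps. Origin at the centre of its underside.
- reagent: Bystander, to be left alone: amber round bottle, 60 mm across, 130 mm high. Origin at the centre of its underside.
- beaker: Bystander, to be left alone: round steel beaker, 68 mm across, 85 mm high. Origin at the centre of its underside.
- jar: Bystander, to be left alone: white round jar, 52 mm across, 60 mm high. Origin at the centre of its underside.
- mouse: Bystander, to be left alone: black computer mouse, about 100 x 58 x 32 mm. Origin at the centre of its underside.
- timer: Bystander, to be left alone: grey bench timer, 30 x 70 x 65 mm high. Origin at the centre of its underside.
Things that resemble listed ones, but are neither listed nor needed, are in the scene too. There is more than one size of the canister; the job needs the smaller. Leave any brown look-alike of the tray alone.

How it is judged:
On the way:
1. the canister has come down on its side on the pad, mouth away from the end stop (angle between canister's own z axis and vertical between 1.48 and 1.66 rad and height (world z) of canister between 0.036 and 0.05 m and x of mouth in the frame of tray below -0.1 m), for 0.2 s.
At the end, for the whole second after the job is handed in: The canister lies flat on the pad (within about 5 degrees of level), mouth away from the end stop, its closed end within 5 mm of the end stop, along the tray within 0.12 rad and 25 mm of its middle line, and at rest (all of step 1 and x of canister in the frame of tray above 0.065 m and angle between the z axis of canister and the x axis of tray, either way round below 0.12 rad and y of canister in the frame of tray between -0.025 and 0.025 m and linear speed of canister below 0.02 m/s); the robot touches nothing.
It fails at once if the canister falls or is flung (turns faster than 3 rad/s) (angular speed of canister above 3 rad/s).
It fails at once if the canister is lifted or carried off the bench or tray (height (world z) of canister above 0.07 m or height (world z) of mouth above 0.23 m or (angle between canister's own z axis and vertical below 0.35 rad and height (world z) of canister above 0.03 m)).
It fails at once if a bystander is disturbed (moved over 25 mm) (distance of any of cassette, reagent, beaker, jar, mouse, timer from where it was at the start of the episode above 0.025 m).
It also fails if it takes over 58 s, if anything falls off the work surface, if the arm or the gripper's body presses on something with over 40 N, if the wrist force passes 120 N, or if a joint passes its speed limit or range.

## Working session

There is one attempt and no reset: what is moved stays moved. The work goes in short steps, Python scripts to look and compute and a shell command to move; the robot and the scene stay as the last step left them, time stands still between calls to the robot, and variables do not carry over. Pictures are saved under pics/ and viewed, at most 13 in all, crops included, and the job is handed in when it is done.

```bash
mkdir -p pics; ls; cat > h.py <<'E'
import numpy as np, cv2
from bench import env
from scipy.spatial.transform import Rotation as R
def ray(p,uv):
    K=np.array([[p['fx'],0,p['cx']],[0,p['fy'],p['cy']],[0,0,1]]);D=np.array(p['dist_coeffs'])
    n=cv2.undistortPoints(np.array([[uv]],float),K,D)[0,0]
    Rm=cv2.Rodrigues(np.array(p['rvec'],float))[0];t=np.array(p['tvec'],float).ravel()
    return -Rm.T@t, Rm.T@np.array([n[0],n[1],1])
def at(p,uv,z):
    c,d=ray(p,uv);return c+d*(z-c[2])/d[2]
def proj(p,X):
    K=np.array([[p['fx'],0,p['cx']],[0,p['fy'],p['cy']],[0,0,1]])
    return cv2.projectPoints(np.array(X,float).reshape(-1,3),np.array(p['rvec'],float),np.array(p['tvec'],float),K,np.array(p['dist_coeffs']))[0][:,0]
E
python3 - <<'E'
from h import *
np.set_printoptions(precision=3,suppress=True)
ims=[]
for n in ['scene','top']:
    p=env.get_image(n);cv2.imwrite(f'pics/{n}0.png',p['img'])
    print(n,at(p,[320,200],0),ray(p,[320,200])[0])
    for q,z in [('canister',0),('mouth',.2),('tray',0),('pad',.015),('end_stop',.035),('cassette',0),('reagent',0),('beaker',0),('jar',0),('mouse',0),('timer',0)]:
        for r in env.pinpoint(q,p)[:3]:
            print(q,round(r['conf'],2),np.round(r['position']),at(p,r['position'],z))
print(env.read_state()['orientation'])
E
```

```text
pics
scene [ 0.461 -0.016  0.   ] [1.196 0.285 1.452]
canister 0.76 [394. 185.] [0.295 0.219 0.   ]
canister 0.74 [351. 226.] [0.516 0.126 0.   ]
mouth 0.8 [405. 139.] [0.227 0.205 0.2  ]
mouth 0.74 [354. 198.] [0.512 0.124 0.2  ]
tray 0.88 [338. 226.] [0.534 0.085 0.   ]
tray 0.56 [278. 180.] [ 0.441 -0.197  0.   ]
pad 0.63 [260. 177.] [ 0.463 -0.258  0.015]
pad 0.58 [323. 221.] [0.544 0.03  0.015]
end_stop 0.71 [354. 198.] [0.425 0.102 0.035]
end_stop 0.66 [297. 170.] [ 0.393 -0.136  0.035]
end_stop 0.56 [362. 223.] [0.505 0.162 0.035]
cassette 0.85 [382. 219.] [0.447 0.22  0.   ]
cassette 0.21 [362. 223.] [0.489 0.158 0.   ]
reagent 0.76 [323. 260.] [0.675 0.082 0.   ]
beaker 0.77 [364. 256.] [0.607 0.21  0.   ]
jar 0.6 [341. 191.] [0.394 0.04  0.   ]
mouse 0.73 [214. 164.] [ 0.472 -0.458  0.   ]
mouse 0.71 [323. 223.] [0.543 0.029 0.   ]
mouse 0.25 [352. 226.] [0.517 0.129 0.   ]
timer 0.81 [436. 256.] [0.511 0.438 0.   ]
top [ 0.488 -0.002  0.   ] [ 0.41  -0.01   1.337]
canister 0.97 [277. 192.] [0.511 0.125 0.   ]
canister 0.68 [243. 273.] [0.277 0.218 0.   ]
mouth 0.88 [269. 188.] [0.505 0.125 0.2  ]
mouth 0.74 [229. 279.] [0.282 0.218 0.2  ]
tray 0.64 [286. 187.] [0.525 0.097 0.   ]
tray 0.6 [388. 218.] [ 0.436 -0.2    0.   ]
pad 0.87 [310. 177.] [0.552 0.028 0.015]
pad 0.84 [409. 209.] [ 0.462 -0.257  0.015]
end_stop 0.92 [364. 232.] [ 0.396 -0.127  0.035]
end_stop 0.55 [264. 196.] [0.497 0.158 0.035]
cassette 0.66 [243. 217.] [0.438 0.22  0.   ]
reagent 0.65 [293. 135.] [0.678 0.078 0.   ]
reagent 0.42 [263. 196.] [0.499 0.163 0.   ]
beaker 0.68 [248. 157.] [0.613 0.21  0.   ]
jar 0.72 [308. 229.] [0.403 0.031 0.   ]
jar 0.71 [171. 191.] [0.512 0.432 0.   ]
mouse 0.58 [481. 210.] [ 0.46  -0.468  0.   ]
mouse 0.21 [169. 192.] [0.51  0.438 0.   ]
timer 0.79 [170. 194.] [0.504 0.435 0.   ]
[-0.     0.143  0.99  -0.   ]
```

```bash
python3 - <<'E'
import cv2
a=cv2.imread('pics/scene0.png');b=cv2.imread('pics/top0.png')
cv2.imwrite('pics/sc.png',cv2.resize(a[120:290,260:470],None,fx=3.5,fy=3.5,interpolation=cv2.INTER_CUBIC))
cv2.imwrite('pics/tc.png',cv2.resize(b[110:300,150:380],None,fx=3,fy=3,interpolation=cv2.INTER_CUBIC))
E
```

```text
(no output)
```

View pics/sc.png

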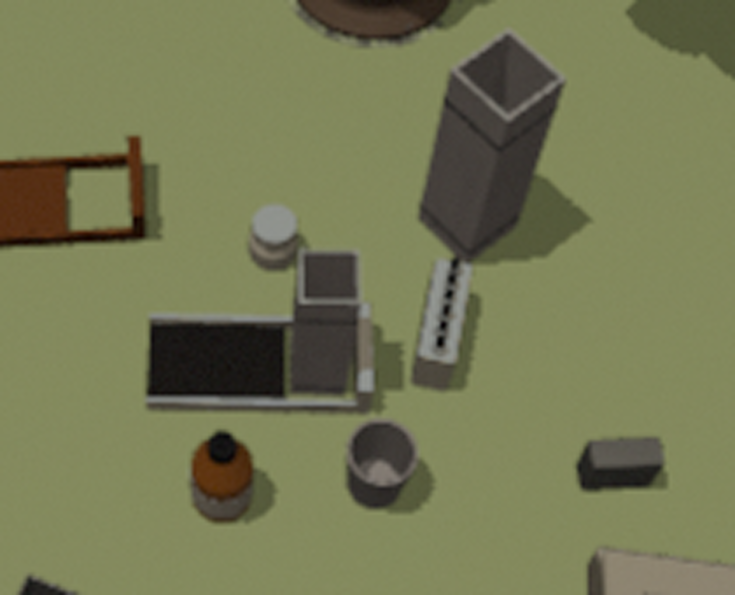

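View pics/tc.png

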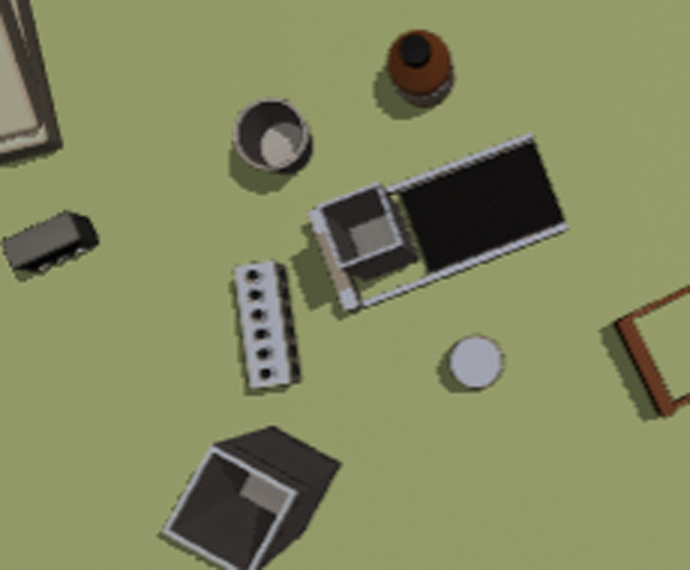

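The smaller canister stands in the white tray's pocket at top-image pixel (270,188), with the end stop on its left and the pad on its right. The brown tray and the large canister are decoys. Next I'll move near it with the tool yaw aligned, then refine from the wrist camera.

```bash
cat >> h.py <<'E'
from scipy.optimize import least_squares
def trayT(v):
    T=np.eye(4);T[:3,:3]=R.from_euler('z',v[2]).as_matrix();T[:2,3]=v[:2];return T
def tr(T,P): return np.array(P,float).reshape(-1,3)@T[:3,:3].T+T[:3,3]
TP=[[-.14,-.05,.021],[-.14,.05,.021],[-.14,-.042,.015],[-.14,.042,.015],[0,.042,.015],[0,-.042,.015],[.07,-.044,.055],[.07,.044,.055]]
def overlay(p,T,C,name,crop,f):
    im=cv2.resize(p['img'],None,fx=f,fy=f,interpolation=cv2.INTER_CUBIC)
    def ln(P,c,cl=True):
        q=(proj(p,P)*f+f/2).astype(np.int32);cv2.polylines(im,[q.reshape(-1,1,2)],cl,c,1)
    ln(tr(T,[[-.14,-.042,.015],[-.14,.042,.015],[0,.042,.015],[0,-.042,.015]]),(0,255,0))
    ln(tr(T,[[-.14,-.05,.021],[.07,-.05,.021]]),(255,255,0));ln(tr(T,[[-.14,.05,.021],[.07,.05,.021]]),(255,255,0))
    ln(tr(T,[[.07,-.05,.055],[.07,.05,.055],[.085,.05,.055],[.085,-.05,.055]]),(0,0,255))
    if C is not None:
        h=.028
        for z in (0,.2): ln(tr(C,[[-h,-h,z],[h,-h,z],[h,h,z],[-h,h,z]]),(255,0,255))
    a,b,c,d=[int(k*f) for k in crop]
    cv2.imwrite(name,im[a:b,c:d])
E
python3 - <<'E'
from h import *
np.set_printoptions(precision=3,suppress=True)
p=env.get_image('top');s=env.get_image('scene')
obsT=[([-.14,-.05,.021],(327.7,156)),([-.14,.05,.021],(339,186)),([0,-.042,.015],(283.5,175)),([0,.042,.015],(291.7,200.5))]
obsS=[([-.14,-.05,.021],(260+148/3.5,120+405/3.5)),([-.14,.05,.021],(260+150/3.5,120+318/3.5)),([0,-.042,.015],(260+285/3.5,120+397/3.5))]
def f(v):
    T=trayT(v);return np.r_[(proj(p,tr(T,[o[0] for o in obsT]))-[o[1] for o in obsT]).ravel(),(proj(s,tr(T,[o[0] for o in obsS]))-[o[1] for o in obsS]).ravel()]
r=least_squares(f,[.525,.0925,1.97]);print(r.x,r.fun)
T=trayT(r.x);C=T.copy();C[:3,3]=[.508,.125,0]
print(np.linalg.inv(T)@np.r_[.508,.125,0,1])
overlay(p,T,C,'pics/o1.png',(130,230,230,350),6)
st=env.read_state();print(st)
E
```

```text
[0.523 0.092 1.944] [-1.263 -2.279  0.005 -0.056 -1.298 -1.089  0.854  0.507 -0.628 -1.894
 -0.144 -2.376  0.183 -0.291]
[0.036 0.002 0.    1.   ]
{'clock': 1.3, 'joint_pos': array([ 1.213,  0.308,  1.634, -0.   ,  1.2  , -0.07 ]), 'qd': array([ 0.   ,  0.001, -0.001, -0.001, -0.001,  0.001]), 'effort': array([  0.001, -41.528, -27.708,  -0.   ,   0.001,  -0.   ]), 'tool_pos': array([0.177, 0.599, 0.231]), 'orientation': array([ 0.   ,  0.143,  0.99 , -0.   ]), 'ft_force': array([ 0.233,  0.259, -0.052]), 'moment': array([-0.018, -0.019,  0.025]), 'finger_force': 0.0, 'gripper_width': 0.08556579234133406}
```

View pics/o1.png

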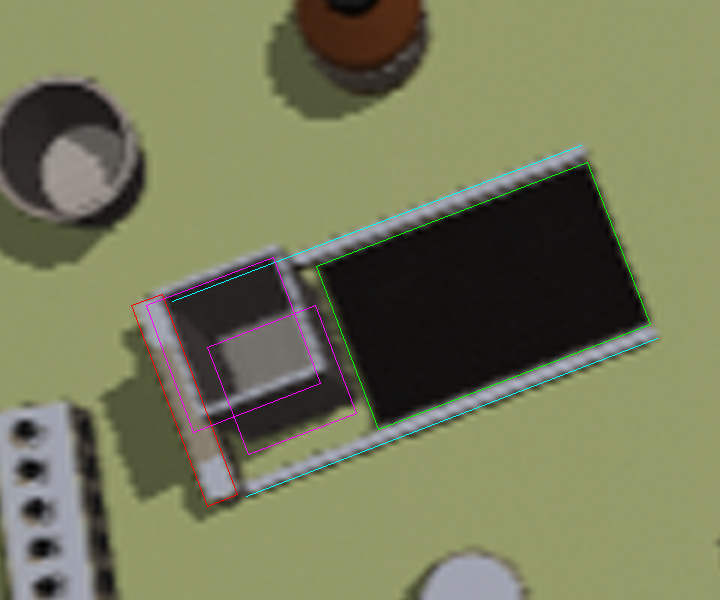

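The tray outline fits well: origin (0.523, 0.092), yaw 1.944. The rim sits about 2 px up-right of my model, so the canister is at tray x≈32 mm, y≈-1 mm.

The plan is to straddle the rear wall (end-stop side) loosely, with one finger inside and one outside, and tilt the tool along with the canister.

```bash
python3 -m pendant '[[0.2,[-10.7,-1,-1.7],[0,0,-7.57]],[0.2,[-10.7,-1,-1.7],[0,0,-7.57]],[0.2,[-10.7,-1,-1.7],[0,0,-7.57]],[0.2,[-10.7,-1,-1.7],[0,0,-7.57]],[0.2,[-10.7,-1,-1.7],[0,0,-7.57]],[0.2,[-10.7,-1,-1.7],[0,0,-7.57]],[0.2,[-10.7,-1,-1.7],[0,0,-7.57]],[0.2,[-10.7,-1,-1.7],[0,0,-7.57]]]'
python3 -m pendant '[[0.2,[3.26,-10.6,0],[0,0,0]],[0.2,[3.26,-10.6,0],[0,0,0]],[0.2,[3.26,-10.6,0],[0,0,0]],[0.2,[3.26,-10.6,0],[0,0,0]],[0.2,[3.26,-10.6,0],[0,0,0]],[0.2,[3.26,-10.6,0],[0,0,0]],[0.2,[3.26,-10.6,0],[0,0,0]],[0.2,[3.26,-10.6,0],[0,0,0]]]'
python3 - <<'E'
from h import *
np.set_printoptions(precision=4,suppress=True)
s=env.read_state();print(s['clock'],s['tool_pos'],s['orientation'],s['joint_pos'],s['gripper_width'])
E
```

```text
clock: 1.97
tool_pos: [0.4779, 0.4786, 0.2826]
orientation: [0.0, -0.185, 0.983, 0.0]
ft_force: [0.9, 1.0, 0.5]
gripper_width: 0.0167
finger_force: 0.0
clock: 2.63
tool_pos: [0.5008, 0.1459, 0.2824]
orientation: [0.0, -0.185, 0.983, -0.0]
ft_force: [-0.3, -0.6, 0.5]
gripper_width: 0.0168
finger_force: 0.0
2.6333 [0.5008 0.1459 0.2824] [ 0.0004 -0.1855  0.9827 -0.0001] [ 0.2     0.0611  1.8201 -0.0001  1.2597 -1.7438] 0.016807395194028518
```

```bash
python3 - <<'E'
from h import *
p=env.get_image('wrist')
T=trayT([.523,.092,1.944]);C=T@trayT([.0324,-.001,0.028])
overlay(p,T,C,'pics/w1.png',(0,400,0,640),1.25)
print(proj(p,[env.read_state()['tool_pos']]))
E
```

```text
[[303.82823557 257.80878387]]
```

View pics/w1.png

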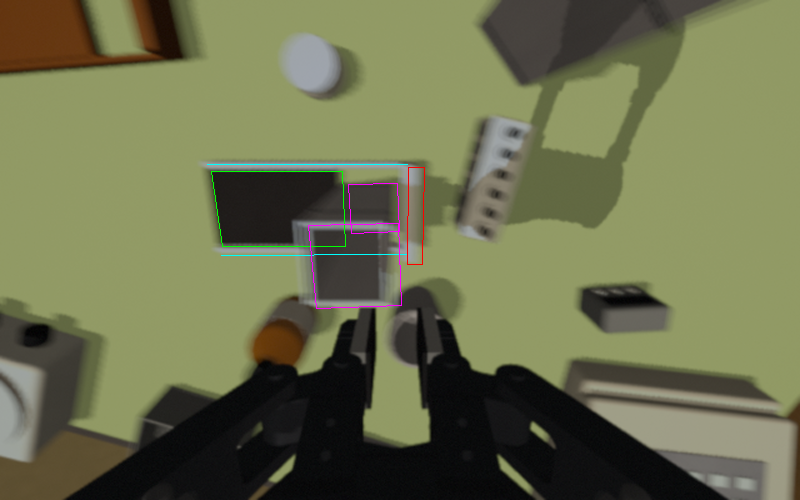

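```bash
python3 -m pendant '[[0.2,[0,-6.9,0],[-1.4,0,0]],[0.2,[0,-6.9,0],[-2.8,0,0]],[0.2,[0,-6.9,0],[-4.2,0,0]],[0.2,[0,-6.9,0],[-5.6,0,0]],[0.2,[0,-6.9,0],[-7,0,0]],[0.2,[0,-6.9,0],[-8.4,0,0]],[0.2,[0,-6.9,1.3],[-9.8,0,0]],[0.2,[0,-6.9,2.6],[-11.2,0,0]]]'
python3 - <<'E'
from h import *
np.set_printoptions(precision=4,suppress=True)
s=env.read_state();print(s['tool_pos'],s['joint_pos']);q=s['orientation'];print(R.from_quat(np.r_[q[1:],q[0]]).as_matrix())
E
```

```text
clock: 3.35
tool_pos: [0.5799, -0.0481, 0.2063]
orientation: [-0.082, -0.164, 0.868, 0.461]
ft_force: [1.0, -0.3, -0.9]
gripper_width: 0.0173
finger_force: 0.0
[ 0.5799 -0.0481  0.2063] [-0.4703  0.6788  1.4388  0.6084  1.8046 -2.5204]
[[-0.9326 -0.2089 -0.2945]
 [-0.3609  0.5212  0.7734]
 [-0.0081  0.8275 -0.5614]]
```

```bash
python3 -m pendant '[[0.2,[0,-0.5,0],[-1.3,0,0]],[0.2,[0,-0.5,0],[-2.6,0,0]],[0.2,[0,-0.5,0],[-3.9,0,0]],[0.2,[0,-0.5,0],[-5,0,0]],[0.2,[0,-0.5,0],[-5,0,0]]]'
python3 - <<'E'
from h import *
np.set_printoptions(precision=4,suppress=True)
s=env.read_state();print(s['tool_pos'],s['joint_pos']);q=s['orientation'];print(R.from_quat(np.r_[q[1:],q[0]]).as_matrix())
E
```

```text
clock: 3.77
tool_pos: [0.5777, -0.0526, 0.1857]
orientation: [-0.124, -0.137, 0.745, 0.641]
ft_force: [-2.0, 1.1, -2.0]
gripper_width: 0.0171
finger_force: 0.0
[ 0.5777 -0.0526  0.1857] [-0.5186  0.9439  1.3198  0.7985  2.0913 -2.542 ]
[[-0.9318 -0.0461 -0.3602]
 [-0.363   0.141   0.9211]
 [ 0.0084  0.9889 -0.1481]]
```

```bash
cat >> h.py <<'E'
TV=[.523,.092,1.944]
def goal(pt,tilt,TV=TV):
    """pose with TCP at tray point pt (m), tool y=tray x, tilt deg; print shift/turn units from current commanded(=measured) pose"""
    T=trayT(TV);s=env.read_state();q=s['orientation'];R0=R.from_quat(np.r_[q[1:],q[0]])
    Rd=R.from_matrix(T[:3,:3]@np.array([[0,1,0],[1,0,0],[0,0,-1]],float))*R.from_euler('x',-tilt,degrees=True)
    d=R0.inv().apply(tr(T,pt)[0]-s['tool_pos'])/.03
    return np.round(d,2),np.round((R0.inv()*Rd).as_rotvec(degrees=True)/5,2)
def tcp(TV=TV):
    T=trayT(TV);s=env.read_state();q=s['orientation'];Rm=T[:3,:3].T@R.from_quat(np.r_[q[1:],q[0]]).as_matrix()
    return np.round(T[:3,:3].T@(s['tool_pos']-T[:3,3])*1000,1),np.round(np.degrees(np.arctan2(Rm[0,2],-Rm[2,2])),1)
E
python3 -c "
from h import *
print(tcp(),goal([-.15,-.001,.26],0),goal([.0575,-.001,.26],0))"
```

```text
(array([-154.6,    1.8,  185.7]), np.float64(81.5)) (array([-0.07,  2.47, -0.22]), array([16.3 , -0.07, -0.08])) (array([-0.06,  3.5 ,  6.62]), array([16.3 , -0.07, -0.08]))
```

```bash
python3 -m pendant '[[0.2,[-0.07,2.47,-0.22],[1.4,0,0]],[0.2,[-0.07,2.47,-0.22],[2.8,0,0]],[0.2,[-0.07,2.47,-0.22],[4.2,0,0]],[0.2,[-0.07,2.47,-0.22],[5.6,0,0]],[0.2,[-0.07,2.47,-0.22],[7,0,0]],[0.2,[-0.07,2.47,-0.22],[8.4,0,0]],[0.2,[-0.07,2.47,-0.22],[9.8,0,0]],[0.2,[-0.07,2.47,-0.22],[11.2,0,0]]]'
python3 -c "
from h import *
print(tcp(),goal([.0575,-.001,.26],0))"
```

```text
clock: 4.43
tool_pos: [0.5809, -0.048, 0.269]
orientation: [-0.037, -0.182, 0.96, 0.208]
ft_force: [0.4, -0.4, 0.5]
gripper_width: 0.0172
finger_force: 0.0
(array([-151.5,   -2.8,  269. ]), np.float64(24.3)) (array([0.06, 6.22, 3.15]), array([4.87, 0.06, 0.01]))
```

```bash
python3 -m pendant '[[0.2,[0.06,1.2,0.6],[1.3,0,0]],[0.2,[0.06,2.4,1.2],[2.6,0,0]],[0.2,[0.06,3.6,1.8],[3.9,0,0]],[0.2,[0.06,4.8,2.4],[5,0,0]],[0.2,[0.06,6.2,3.1],[5,0,0]],[0.2,[0.06,6.2,3.1],[5,0,0]],[0.2,[0.06,6.2,3.1],[5,0,0]]]'
python3 - <<'E'
from h import *
p=env.get_image('wrist');t,a=tcp();print(t,a)
for q in ('mouth','canister'):
  for r in env.pinpoint(q,p)[:2]:
    X=at(p,r['position'],.2 if q=='mouth' else 0);print(q,r['conf'],np.round(r['position']),np.round(trayT(TV)[:3,:3].T@(X-np.r_[TV[:2],0])*1000,1))
C=trayT(TV)@trayT([.030,-.001,0.028])
overlay(p,trayT(TV),C,'pics/w2.png',(100,350,160,480),2.5)
E
```

```text
clock: 5.02
tool_pos: [0.5012, 0.1488, 0.2623]
orientation: [0.002, -0.189, 0.982, -0.0]
ft_force: [0.9, -1.1, -0.0]
gripper_width: 0.0175
finger_force: 0.0
[ 58.7  -0.6 262. ] -0.1
canister 0.86 [297. 172.] [33.7 -7.6  0. ]
canister 0.78 [430.  18.] [192.8 178.1   0. ]
```

View pics/w2.png

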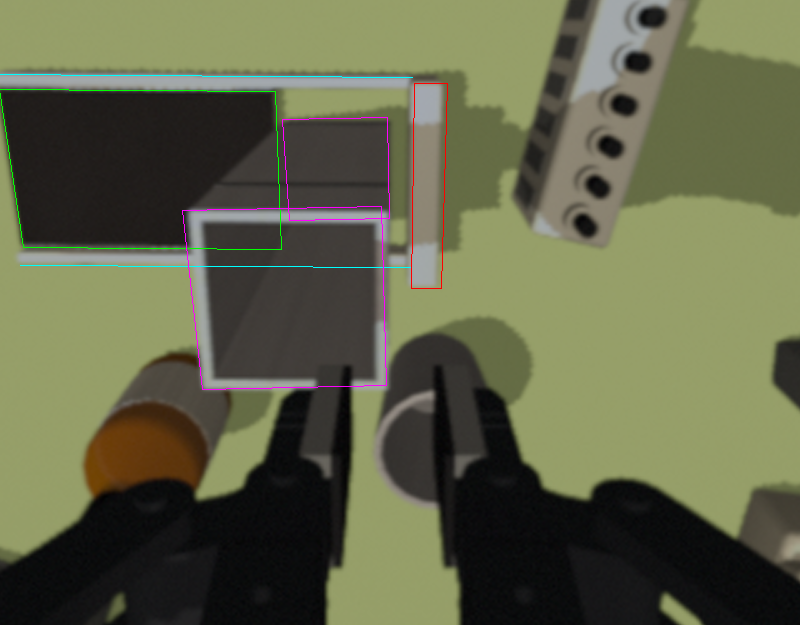

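The step edge and rim fit within about 1 mm, so the rear wall's centre is at tray x≈57 mm. Descending astride it now.

```bash
python3 -m pendant '[[0.2,[0,-0.05,0.5],[0,0,0]],[0.2,[0,-0.05,1.0],[0,0,0]],[0.2,[0,-0.05,1.5],[0,0,0]],[0.2,[0,-0.05,2.0],[0,0,0]],[0.2,[0,-0.05,2.5],[0,0,0]],[0.2,[0,-0.05,3.0],[0,0,0]],[0.2,[0,-0.05,3.23],[0,0,0]],[0.14,[0,-0.05,3.23],[0,0,0]]]'
python3 -m pendant '[[0.14,[0,-0.03,0],[0,0,0]],[0.14,[0,-0.06,0],[0,0,0]],[0.14,[0,-0.09,0],[0,0,0]],[0.14,[0,-0.09,0],[0,0,0]]]'
python3 -c "
from h import *
print(tcp(),env.read_state()['gripper_width'])
p=env.get_image('wrist')
overlay(p,trayT(TV),None,'pics/w3.png',(100,400,160,480),2)"
```

```text
clock: 5.83
tool_pos: [0.5021, 0.1421, 0.1614]
orientation: [-0.002, -0.184, 0.983, -0.0]
ft_force: [-0.6, 0.2, -0.4]
gripper_width: 0.012
finger_force: 0.0
clock: 6.17
tool_pos: [0.5046, 0.1417, 0.1645]
orientation: [0.001, -0.185, 0.983, 0.0]
ft_force: [0.1, 1.3, 0.8]
gripper_width: 0.0117
finger_force: 0.3
(array([ 53. ,  -1. , 164.5]), np.float64(-0.0)) 0.011663111227866823
```

View pics/w3.png

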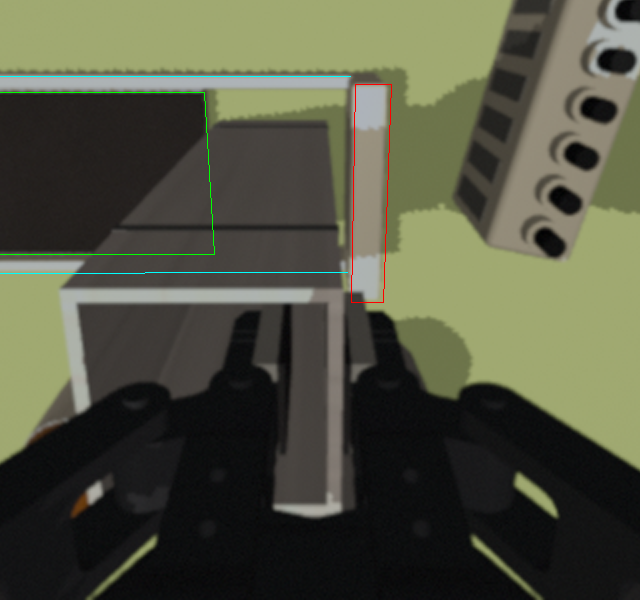

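The rear wall sits between the fingers, near the outer one, with the inner finger inside the mouth. Starting to tip.

```bash
python3 -m pendant '[[0.14,[0,-0.11,-0.04],[-0.25,0,0]],[0.14,[0,-0.22,-0.07],[-0.5,0,0]],[0.14,[0,-0.33,-0.11],[-0.75,0,0]],[0.14,[0,-0.44,-0.14],[-1,0,0]],[0.14,[0,-0.56,-0.17],[-1.25,0,0]],[0.14,[0,-0.67,-0.19],[-1.5,0,0]],[0.14,[0,-0.78,-0.22],[-1.75,0,0]],[0.14,[0,-0.9,-0.24],[-2,0,0]]]'
python3 -c "
from h import *
print(tcp(),env.read_state()['gripper_width'])
p=env.get_image('top');cv2.imwrite('pics/t1.png',p['img'])
for q,z in (('mouth',.2),('canister',.005)):
  for r in env.pinpoint(q,p)[:2]:
    X=at(p,r['position'],z);print(q,r['conf'],np.round(r['position']),np.round(trayT(TV)[:3,:3].T@(X-np.r_[TV[:2],0])*1000,1))
"
```

```text
clock: 6.88
tool_pos: [0.5139, 0.1166, 0.1713]
orientation: [-0.016, -0.185, 0.979, 0.086]
ft_force: [0.4, -0.2, -0.1]
gripper_width: 0.0121
finger_force: 0.1
(array([ 26.2,  -0.5, 171.3]), np.float64(10.0)) 0.012122012826332363
mouth 0.71 [224. 278.] [216.6 172.7 200. ]
mouth 0.62 [281. 180.] [  1.5  -3.9 200. ]
canister 0.74 [246. 270.] [196.1 177.7   5. ]
canister 0.68 [274. 190.] [39.2 -9.   5. ]
```

```bash
for i in 1 2; do python3 -m pendant '[[0.14,[0,-0.11,-0.04],[-0.25,0,0]],[0.14,[0,-0.22,-0.07],[-0.5,0,0]],[0.14,[0,-0.33,-0.11],[-0.75,0,0]],[0.14,[0,-0.44,-0.14],[-1,0,0]],[0.14,[0,-0.56,-0.17],[-1.25,0,0]],[0.14,[0,-0.67,-0.19],[-1.5,0,0]],[0.14,[0,-0.78,-0.22],[-1.75,0,0]],[0.14,[0,-0.9,-0.24],[-2,0,0]]]' ; done
python3 -c "
from h import *
print(tcp(),env.read_state()['gripper_width'])
p=env.get_image('scene');cv2.imwrite('pics/t2.png',cv2.resize(p['img'][120:260,260:420],None,fx=4,fy=4,interpolation=2))
"
```

```text
clock: 7.7
tool_pos: [0.5238, 0.0904, 0.1731]
orientation: [-0.032, -0.183, 0.968, 0.172]
ft_force: [-0.3, -0.4, -0.3]
gripper_width: 0.0119
finger_force: 0.1
clock: 8.37
tool_pos: [0.534, 0.0644, 0.1704]
orientation: [-0.048, -0.179, 0.949, 0.255]
ft_force: [0.6, 0.7, -0.2]
gripper_width: 0.0123
finger_force: 0.2
(array([-2.970e+01, -1.000e-01,  1.704e+02]), np.float64(30.1)) 0.012257191579851608
```

View pics/t2.png

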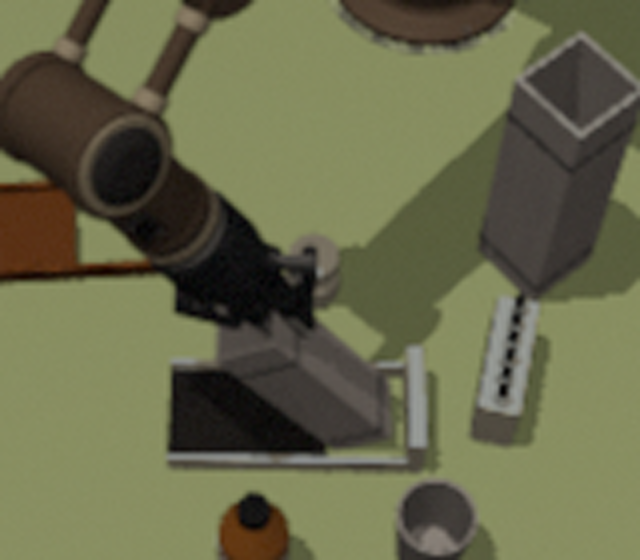

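The canister is about 30° over and following the fingers. Continuing, with slightly deeper insertion.

```bash
for i in 1 2 3; do python3 -m pendant '[[0.14,[0,-0.11,-0.03],[-0.25,0,0]],[0.14,[0,-0.22,-0.05],[-0.5,0,0]],[0.14,[0,-0.33,-0.07],[-0.75,0,0]],[0.14,[0,-0.44,-0.09],[-1,0,0]],[0.14,[0,-0.56,-0.11],[-1.25,0,0]],[0.14,[0,-0.67,-0.12],[-1.5,0,0]],[0.14,[0,-0.78,-0.13],[-1.75,0,0]],[0.14,[0,-0.9,-0.14],[-2,0,0]]]' ; done
python3 -c "
from h import *
print(tcp(),env.read_state()['gripper_width'])
p=env.get_image('scene');cv2.imwrite('pics/t3.png',cv2.resize(p['img'][150:260,270:400],None,fx=5,fy=5,interpolation=2))
"
```

```text
clock: 9.08
tool_pos: [0.5432, 0.0407, 0.1605]
orientation: [-0.064, -0.174, 0.923, 0.337]
ft_force: [0.2, -0.2, -0.4]
gripper_width: 0.0118
finger_force: 0.3
clock: 9.75
tool_pos: [0.5517, 0.019, 0.1463]
orientation: [-0.079, -0.168, 0.89, 0.416]
ft_force: [-0.4, -0.7, -1.3]
gripper_width: 0.0117
finger_force: 0.4
clock: 10.42
tool_pos: [0.5593, -0.0002, 0.1284]
orientation: [-0.093, -0.16, 0.851, 0.492]
ft_force: [0.3, 0.1, -1.2]
gripper_width: 0.0116
finger_force: 0.4
(array([-99. ,  -0.2, 128.4]), np.float64(60.1)) 0.011644318032295094
```

View pics/t3.png

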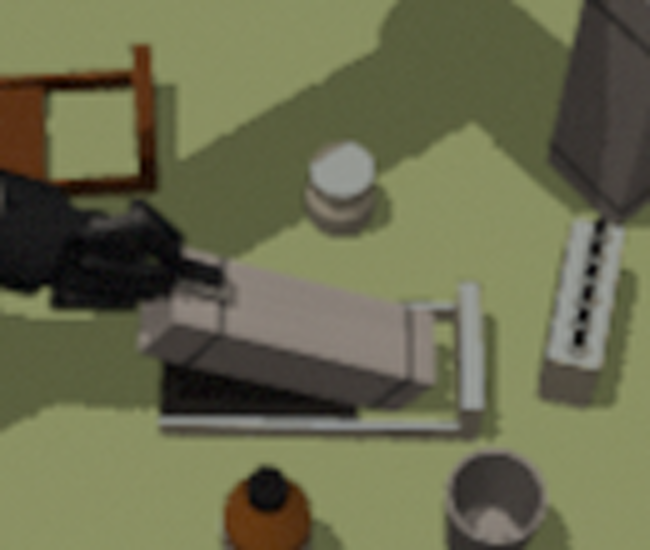

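About 60° now, with the inner finger supporting the upper wall. I'll go 20° further with rotation.

```bash
for i in 1 2; do python3 -m pendant '[[0.14,[0,-0.11,-0.03],[-0.25,0,0]],[0.14,[0,-0.22,-0.06],[-0.5,0,0]],[0.14,[0,-0.33,-0.09],[-0.75,0,0]],[0.14,[0,-0.44,-0.11],[-1,0,0]],[0.14,[0,-0.56,-0.14],[-1.25,0,0]],[0.14,[0,-0.67,-0.16],[-1.5,0,0]],[0.14,[0,-0.78,-0.18],[-1.75,0,0]],[0.14,[0,-0.9,-0.2],[-2,0,0]]]' ; done
python3 -c "
from h import *
print(tcp(),env.read_state()['gripper_width'],env.read_state()['joint_pos'])
print(goal([-.136,0,.066],83),goal([-.138,0,.060],84))
"
```

```text
clock: 11.13
tool_pos: [0.566, -0.0176, 0.1079]
orientation: [-0.106, -0.152, 0.804, 0.565]
ft_force: [-0.9, -0.1, -1.5]
gripper_width: 0.0122
finger_force: 0.5
clock: 11.8
tool_pos: [0.5714, -0.0313, 0.0845]
orientation: [-0.119, -0.142, 0.752, 0.632]
ft_force: [0.5, 1.0, -1.0]
gripper_width: 0.0123
finger_force: 0.6
(array([-1.324e+02, -1.000e-01,  8.450e+01]), np.float64(80.1)) 0.012263228903449885 [-0.49724752  1.0664144   1.3199296   0.76183639  1.97288278 -2.6405505 ]
(array([ 0.  , -0.63, -0.01]), array([-0.57,  0.  , -0.  ])) (array([ 0.  , -0.84, -0.04]), array([-0.77,  0.  , -0.  ]))
```

```bash
python3 -m pendant '[[0.14,[0,-0.1,0],[-0.1,0,0]],[0.14,[0,-0.2,-0.01],[-0.2,0,0]],[0.14,[0,-0.3,-0.01],[-0.3,0,0]],[0.14,[0,-0.4,-0.02],[-0.4,0,0]],[0.14,[0,-0.5,-0.02],[-0.5,0,0]],[0.14,[0,-0.6,-0.03],[-0.6,0,0]],[0.14,[0,-0.68,-0.03],[-0.7,0,0]],[0.14,[0,-0.72,-0.04],[-0.77,0,0]]]'
python3 -m pendant '[[0.14,[0,-0.04,0],[0,0,0]],[0.14,[0,-0.08,0],[0,0,0]],[0.14,[0,-0.12,0],[0,0,0]],[0.14,[0,-0.12,0],[0,0,0]],[0.14,[0,-0.12,0],[0,0,0]]]'
python3 -c "
from h import *
print(tcp(),env.read_state()['gripper_width'],env.read_state()['ft_force'])
p=env.get_image('top');s=env.get_image('scene')
a=cv2.resize(p['img'][140:220,240:370],None,fx=5,fy=5,interpolation=2)
cv2.imwrite('pics/t4.png',a)
for n,p in (('t',p),('s',s)):
 for q,z in (('mouth',.043),('canister',.043)):
  for r in env.pinpoint(q,p)[:2]:
    X=at(p,r['position'],z);print(n,q,r['conf'],np.round(r['position']),np.round(trayT(TV)[:3,:3].T@(X-np.r_[TV[:2],0])*1000,1))
"
```

```text
clock: 12.47
tool_pos: [0.573, -0.0354, 0.0649]
orientation: [-0.124, -0.138, 0.729, 0.658]
ft_force: [-0.8, 3.3, 4.7]
gripper_width: 0.012
finger_force: 2.6
clock: 12.88
tool_pos: [0.573, -0.0354, 0.0647]
orientation: [-0.124, -0.139, 0.728, 0.66]
ft_force: [-2.1, 4.6, 10.4]
gripper_width: 0.0117
finger_force: 5.3
(array([-1.369e+02, -1.000e-01,  6.470e+01]), np.float64(84.4)) 0.011673891656567164 [-2.05443481  4.55728565 10.41847924]
t mouth 0.96 [342. 165.] [-166.6   -1.1   43. ]
t mouth 0.67 [229. 278.] [239.4 182.5  43. ]
t canister 0.86 [243. 270.] [195.9 172.9  43. ]
t canister 0.6 [273. 187.] [ 36.1 -12.4  43. ]
s mouth 0.93 [403. 139.] [240.4 350.3  43. ]
s mouth 0.83 [294. 219.] [-166.1   -3.4   43. ]
s canister 0.9 [390. 183.] [177.1 151.2  43. ]
s canister 0.89 [352. 222.] [ 37.  -10.5  43. ]
```

View pics/t4.png

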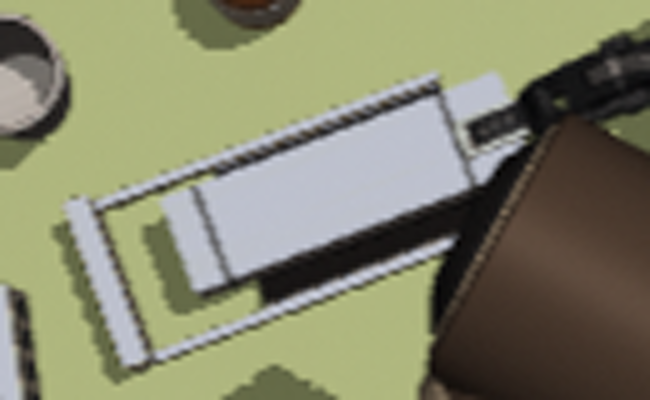

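The canister is down flat on the pad, parallel to the rails, with its floor at tray x≈36 mm and mouth at about -165 mm. Relieving the contact and withdrawing the fingers.

```bash
python3 -m pendant '[[0.2,[0,0.08,0],[0,0,0]],[0.2,[0,0.08,0],[0,0,0]],[0.2,[0,0.06,-0.3],[0,0,0]],[0.2,[0,0.02,-0.7],[0,0,0]],[0.2,[0,-0.05,-1.3],[0,0,0]],[0.2,[0,-0.1,-2],[0,0,0]],[0.2,[0,0,-3],[0,0,0]],[0.2,[0,0,-3],[0,0,0]]]'
cat >> h.py <<'E'
def goal2(pt,TV=TV):
    T=trayT(TV);s=env.read_state();q=s['orientation'];R0=R.from_quat(np.r_[q[1:],q[0]])
    Rd=R.from_matrix(T[:3,:3]@np.diag([1.,-1,-1]))
    return np.round(R0.inv().apply(tr(T,pt)[0]-s['tool_pos'])/.03,2),np.round((R0.inv()*Rd).as_rotvec(degrees=True)/5,2)
E
python3 -c "
from h import *
print(tcp(),env.read_state()['ft_force'],goal2([-.235,-.005,.16]))"
```

```text
clock: 13.85
tool_pos: [0.6077, -0.1247, 0.0705]
orientation: [-0.121, -0.138, 0.733, 0.655]
ft_force: [-0.0, -0.5, 1.0]
gripper_width: 0.0173
finger_force: 0.0
(array([-2.327e+02,  1.000e-01,  7.050e+01]), np.float64(83.6)) [-0.03495343 -0.47053503  1.04399874] (array([-0.18,  2.95, -0.41]), array([ 12.95, -12.85,  14.43]))
```

```bash
python3 -m pendant '[[0.45,[-0.1,1.3,-0.4],[0,0,0]],[0.45,[-0.18,2.6,-0.4],[0.7,-0.7,0.8]],[0.45,[-0.18,2.95,-0.4],[1.5,-1.5,1.6]],[0.45,[-0.18,2.95,-0.4],[2.2,-2.2,2.4]],[0.45,[-0.18,2.95,-0.4],[2.9,-2.9,3.2]],[0.45,[-0.18,2.95,-0.4],[3.6,-3.6,4]],[0.45,[-0.18,2.95,-0.4],[4.4,-4.3,4.8]],[0.45,[-0.18,2.95,-0.4],[5.2,-5.1,5.8]]]'
python3 -c "
from h import *
print(tcp(),goal2([-.235,-.005,.16]))
p=env.get_image('top')
for n,p in (('t',p),):
 for q,z in (('mouth',.043),('canister',.043)):
  for r in env.pinpoint(q,p)[:2]:
    X=at(p,r['position'],z);print(n,q,r['conf'],np.round(r['position']),np.round(trayT(TV)[:3,:3].T@(X-np.r_[TV[:2],0])*1000,1))
"
```

```text
clock: 14.52
tool_pos: [0.6116, -0.1212, 0.1587]
orientation: [-0.086, 0.169, 0.877, 0.441]
ft_force: [1.5, 0.3, -0.4]
gripper_width: 0.0383
finger_force: 0.0
(array([-230.9,   -4.8,  158.7]), np.float64(51.5)) (array([-0.07, -0.02, -0.13]), array([ 7.71, -7.8 ,  8.67]))
t mouth 0.95 [229. 279.] [240.6 184.1  43. ]
t mouth 0.79 [341. 164.] [-166.4   -4.6   43. ]
t canister 0.87 [244. 273.] [195.9 182.6  43. ]
t canister 0.56 [275. 188.] [33.6 -6.9 43. ]
```

```bash
python3 -m pendant '[[0.45,[0,0,0],[0.77,-0.78,0.87]],[0.45,[0,0,0],[1.54,-1.56,1.73]],[0.45,[0,0,0],[2.31,-2.34,2.6]],[0.45,[0,0,0],[3.08,-3.12,3.47]],[0.45,[0,0,0],[3.85,-3.9,4.33]],[0.45,[0,0,0],[4.62,-4.68,5.2]],[0.45,[0,0,0],[5.4,-5.46,6.07]],[0.45,[0,0,0],[6.17,-6.24,6.94]]]'
python3 -c "
from h import *
print(tcp(),goal2([-.205,-.005,.08]))"
```

```text
clock: 15.33
tool_pos: [0.6118, -0.1204, 0.1584]
orientation: [-0.019, 0.496, 0.863, 0.094]
ft_force: [0.5, 0.2, 0.1]
gripper_width: 0.0385
finger_force: 0.0
(array([-230.2,   -5.2,  158.4]), np.float64(8.5)) (array([ 0.49, -0.26,  2.69]), array([ 1.53, -1.59,  1.76]))
```

```bash
python3 -m pendant '[[0.38,[0,0,0.5],[0.8,-0.8,0.9]],[0.38,[0.2,-0.1,1.2],[1.53,-1.59,1.76]],[0.38,[0.4,-0.2,2],[1.53,-1.59,1.76]],[0.38,[0.49,-0.26,2.69],[1.53,-1.59,1.76]],[0.38,[0.49,-0.26,2.69],[1.53,-1.59,1.76]],[0.38,[0.49,-0.26,2.69],[1.53,-1.59,1.76]]]'
python3 -c "
from h import *
print(tcp(),env.read_state()['gripper_width'],goal2([-.205,-.005,.024]),goal2([-.185,-.005,.024]))"
```

```text
clock: 15.83
tool_pos: [0.601, -0.0957, 0.0779]
orientation: [-0.003, 0.562, 0.827, 0.001]
ft_force: [0.1, -1.2, 0.5]
gripper_width: 0.0328
finger_force: 0.0
(array([-203.3,   -4.2,   77.9]), np.float64(0.3)) 0.032757938188329894 (array([-0.07,  0.03,  1.8 ]), array([-0.01, -0.06,  0.05])) (array([0.6 , 0.03, 1.8 ]), array([-0.01, -0.06,  0.05]))
```

```bash
python3 -m pendant '[[0.38,[-0.05,0,0.9],[0,0,0]],[0.38,[-0.05,0,1.7],[0,0,0]],[0.38,[0,0.03,1.8],[0,0,0]],[0.38,[0.25,0.03,1.8],[0,0,0]],[0.38,[0.5,0.03,1.8],[0,0,0]],[0.38,[0.6,0.03,1.8],[0,0,0]],[0.38,[0.7,0.03,1.8],[0,0,0]],[0.38,[0.8,0.03,1.8],[0,0,0]]]'
python3 -m pendant '[[0.38,[0.1,0,0],[0,0,0]],[0.38,[0.2,0,0],[0,0,0]],[0.38,[0.3,0,0],[0,0,0]],[0.38,[0.4,0,0],[0,0,0]],[0.38,[0.5,0,0],[0,0,0]]]'
python3 -c "
from h import *
print(tcp(),env.read_state()['ft_force'])
p=env.get_image('top');cv2.imwrite('pics/t5.png',cv2.resize(p['img'][140:220,240:370],None,fx=5,fy=5,interpolation=2))
for n,p in (('t',p),):
 for q,z in (('mouth',.043),('canister',.043)):
  for r in env.pinpoint(q,p)[:2]:
    X=at(p,r['position'],z);print(n,q,r['conf'],np.round(r['position']),np.round(trayT(TV)[:3,:3].T@(X-np.r_[TV[:2],0])*1000,1))"
```

```text
clock: 16.5
tool_pos: [0.5964, -0.0734, 0.0286]
orientation: [0.002, 0.562, 0.827, 0.003]
ft_force: [0.7, -1.6, 0.9]
gripper_width: 0.0323
finger_force: 0.0
clock: 16.92
tool_pos: [0.5913, -0.0604, 0.0284]
orientation: [0.003, 0.562, 0.827, 0.003]
ft_force: [1.7, -4.6, 5.5]
gripper_width: 0.0325
finger_force: 0.0
(array([-166.8,   -8. ,   28.4]), np.float64(-0.1)) [ 1.65778669 -4.58761238  5.50525896]
t mouth 0.7 [336. 165.] [-152.5   -7.2   43. ]
t mouth 0.68 [231. 277.] [233.1 181.4  43. ]
t canister 0.92 [247. 272.] [187.6 182.6  43. ]
t canister 0.76 [269. 189.] [ 48.7 -10.9  43. ]
```

View pics/t5.png

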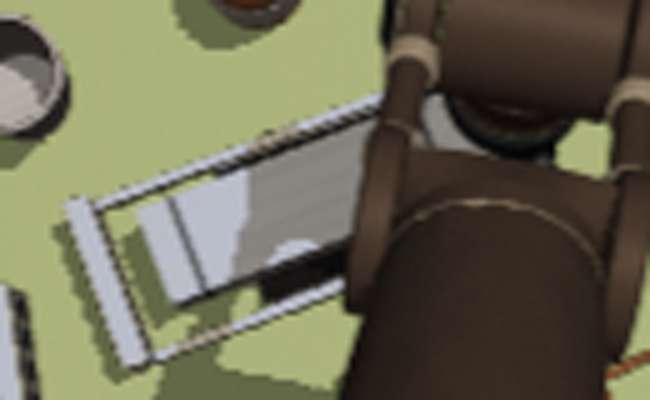

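The canister slides straight, with its floor at about 47 mm. Pushing on.

```bash
python3 -m pendant '[[0.38,[0.1,0,0],[0,0,0]],[0.38,[0.2,0,0],[0,0,0]],[0.38,[0.3,0,0],[0,0,0]],[0.38,[0.4,0,0],[0,0,0]],[0.38,[0.5,0,0],[0,0,0]],[0.38,[0.6,0,0],[0,0,0]]]'
python3 -m pendant '[[0.38,[0.05,0,0],[0,0,0]],[0.38,[0.1,0,0],[0,0,0]]]'
python3 -c "
from h import *
print(tcp(),env.read_state()['ft_force'])
p=env.get_image('top')
for q,z in (('mouth',.043),('canister',.043)):
  for r in env.pinpoint(q,p)[:2]:
    X=at(p,r['position'],z);print(q,r['conf'],np.round(r['position']),np.round(trayT(TV)[:3,:3].T@(X-np.r_[TV[:2],0])*1000,1))"
python3 -m pendant '[[0.38,[0.05,0,0],[0,0,0]],[0.38,[0.1,0,0],[0,0,0]]]'
```

```text
clock: 17.57
tool_pos: [0.5845, -0.0435, 0.0282]
orientation: [0.002, 0.562, 0.827, 0.003]
ft_force: [2.0, -5.3, 5.7]
gripper_width: 0.0324
finger_force: 0.0
clock: 17.73
tool_pos: [0.5833, -0.0407, 0.0282]
orientation: [0.002, 0.562, 0.827, 0.003]
ft_force: [1.5, -4.5, 4.6]
gripper_width: 0.0323
finger_force: 0.0
(array([-145.5,   -7.8,   28.2]), np.float64(-0.1)) [ 1.54891498 -4.46598822  4.57610606]
mouth 0.96 [329. 171.] [-126.8    2.1   43. ]
mouth 0.92 [229. 278.] [239.4 182.5  43. ]
canister 0.89 [245. 270.] [191.6 177.2  43. ]
canister 0.8 [262. 194.] [71.6 -5.2 43. ]
clock: 18.05
tool_pos: [0.5826, -0.0386, 0.0283]
orientation: [0.003, 0.562, 0.827, 0.002]
ft_force: [2.5, -10.5, 3.6]
gripper_width: 0.0326
finger_force: 0.0
```

```bash
python3 -m pendant '[[0.38,[0.05,0,0],[0,0,0]],[0.38,[0.1,0,0],[0,0,0]],[0.38,[0.1,0,0],[0,0,0]]]'
python3 -c "
from h import *
print(tcp(),env.read_state()['ft_force'])"
```

```text
clock: 18.3
tool_pos: [0.5827, -0.0386, 0.0285]
orientation: [0.005, 0.561, 0.828, 0.001]
ft_force: [3.8, -15.0, 2.0]
gripper_width: 0.0321
finger_force: 0.0
(array([-143.4,   -8. ,   28.5]), np.float64(-0.4)) [  3.84329426 -14.95291851   1.96017118]
```

The push has stalled at 15 N, so the canister is against the stop. Moving clear.

```bash
python3 -m pendant '[[0.38,[-0.3,0,0],[0,0,0]],[0.38,[-1,0,0],[0,0,0]],[0.38,[-2,0,0],[0,0,0]],[0.38,[-2.5,0,-1],[0,0,0]],[0.38,[-3,0,-2.3],[0,0,0]],[0.38,[-4,0,-3.5],[0,0,0]],[0.38,[-5,0,-4.5],[0,0,0]],[0.38,[-6,0,-5],[0,0,0]]]'
python3 -m pendant '[[0.38,[-1,0,0],[0,0,0]],[0.38,[-2,0,0],[0,0,0]],[0.38,[-2,0,0],[0,0,0]],[0.38,[-2,0,0],[0,0,0]]]'
python3 -c "
from h import *
print(tcp(),env.read_state()['ft_force'])
p=env.get_image('top')
T=trayT(TV);C=T.copy();C[:3,3]=tr(T,[.07,-.005,.043])[0];C[:3,:3]=T[:3,:3]@np.array([[0,0,-1],[0,1,0],[1,0,0.]])
overlay(p,T,C,'pics/f.png',(130,230,230,350),6)"
```

```text
clock: 18.97
tool_pos: [0.6456, -0.2014, 0.1793]
orientation: [0.0, 0.562, 0.827, 0.003]
ft_force: [1.0, -0.3, -0.6]
gripper_width: 0.0325
finger_force: 0.0
clock: 19.3
tool_pos: [0.666, -0.2583, 0.1747]
orientation: [-0.002, 0.564, 0.826, 0.003]
ft_force: [-0.4, 1.0, -0.2]
gripper_width: 0.0327
finger_force: 0.0
(array([-378.3,   -5.5,  174.7]), np.float64(0.3)) [-0.44149483  0.96458789 -0.18196155]
```

View pics/f.png

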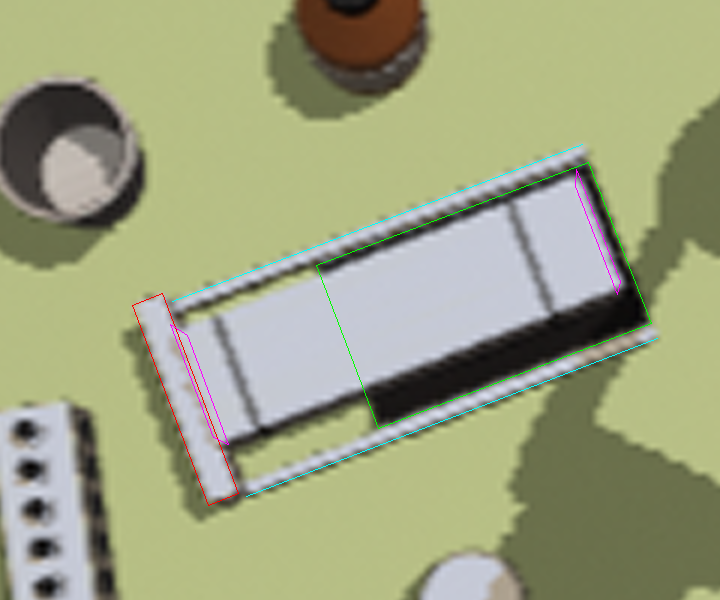

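The canister's closed end is against the end stop and it lies level and parallel to the rails. The arm is clear and the bystanders are untouched. Handing in.

```bash
python3 -c "
from bench import env
print(env.close_job())"
```

```text
the job is handed in; nothing more can be done
None
```

The canister was tipped gently onto its side on the pad and pushed along until its closed end met the end stop. The arm moved clear and I handed the job in at about 19 s on the robot clock, but no judging result came back.

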